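# Put the tripped bench power cutout back into service

## Robot

A 6-joint arm with a two-finger parallel gripper is mounted at the origin on the work surface. World frame = base frame: x ahead of the robot, y to its left, z up, the work surface at z = 0. Lengths are in m, angles in rad, forces in N, time in s.
With the tool pointing down it reaches from about 0.35 to 0.975 m from the base axis. Payload 4.9 kg.
Tool frame: the origin (TCP) lies on the centre line of the jaws, within the pads' length; the fingertips stand 8 mm ahead of it and the grasp point (between the pads) lies 11 mm behind it; z points along the fingers, y is the direction in which the jaws open and shut (so a half turn about z gives the same grasp; the last joint's range is limited). The gripper opens to 85 mm and grips with 20 to 120 N. Pads are 22 mm wide; open, the fingers measure 114 mm over their backs; the gripper's body (76 mm by 85 mm) begins 54 mm behind the grasp point. The pads swing forward as they close: fully open they stand 13 mm farther back than shut.
Start: joints at [-1.222, 0.053, 1.613, -0, 1.476, -0.119], TCP at [0.282, -0.558, 0.239] pointing down, gripper open.
Joint ranges: [-3.01, 3.01], [-1.01, 2.22], [0.06, 2.58], [-1.02, 4.17], [0.09, 2.62], [-3.14, 3.14]. Speed limits (rad/s): [2.57, 2.57, 3.14, 3.14, 3.14, 3.14].

## Interface

Orientations are given as a rotation vector (axis times angle).
In Python, from station import get_obs, get_image, calibration, finish_job gives the robot as it stands. The module is installed in compiled form; this text tells all that it offers.
- The arm moves only by the shell command python3 -m jog 'ROWS' [FORCE]. ROWS is JSON, a list of rows, each a list of 7 numbers: the shift along the tool's x, y, z in cm, then the turn, a rotation vector about the tool's x, y, z in rad, then the closure in counts, from 0 (fully open) to 255 (shut). In form: [[dx, dy, dz, ax, ay, az, jaw], ...]. A call has 1 to 8 rows; each row is the pose to reach, as a shift and turn from the pose measured when the call began, along the tool's axes at that moment; what a row does not reach only later rows make up. A row lasts 1/12 s, in which the tool goes at most 41.7 mm and 7.16 degrees, less where a joint would pass 70% of its speed; a pose out of reach is approached as far as the arm can. A call with a gripper value outside its range is refused whole. The fingers move at their own pace and stop on an object; FORCE is the grip in N (left out, the last holds). Time passes only in rows, so rows that repeat a pose let the fingers close. It gives the time, the measured TCP pose, the force and the opening at its end, in the units of the state.
- get_obs(): the state, without advancing time (a new reading comes with each control period).
- get_image(name): name is "scene" or "top" or "wrist"; returns the picture (400x640x3 uint8, red, green, blue); there is no depth.
- calibration(name): a dict with "vfov" (degrees; the focal length in pixels is half the picture's height over the tangent of half this angle, whatever the lens; pixels are square), "cx", "cy" (the principal point, pixels), "R" (3x3) and "t" (3): a world point X has camera coordinates R X + t. Camera axes: x right, y down, z forward; pixel columns grow to the right and rows downward; lengths in m; the calibration is good to about 2 mm. A picture is of the moment at which its call begins: read the wrist's pose just before it. calibration takes no time and is no camera call; for the wrist camera it gives the pose at the moment of the call.
- finish_job(): hands the job in, once; it reports no verdict.
The state is a dict: "t": time; "q": joint angles; "dq": joint speeds; "effort": joint torques, N m; "tool_pos": TCP position; "tool_rot": TCP orientation; "contact_force": force on the tool from outside, world axes, zero at the start; "wrist_torque": the same for the moment, N m; "opening": finger opening in m.
Only numpy, scipy, OpenCV 4.12 (cv2) and the standard library are available. Lean on these libraries where they do the work, as an engineer would, in place of code of your own. Each camera call takes 0.05 s, during which the arm holds its last target. There are 200 camera calls.

## Task

Put the tripped power cutout back into service. First lift the lockout plate out of its slot and hang it on the hook stand in front of the plate that already hangs there, without dislodging that one; then push the tripped lever firmly all the way to off, through its stiff last stretch to the solid stop, and after that throw it fully on. Do not hammer the lever, and leave the other cutout's lever and the things lying around as they are.

Things in the scene. Friction and masses are not known exactly. Their poses are not given: they have to be found in the camera images.
- unit: Tripped cutout: grey housing 76 (x) x 210 (y, -110 to +100) x 70 mm high, one of two alike side by side, 92 mm apart along x: the one with the lockout plate in its slot and its lever about upright. Origin: underside, below the lever pivot, which is 65 mm up, parallel to x. Off is to its +y, on to its -y. The slot crosses it at y = -60 mm: 9 mm wide, 30 mm deep, floor 40 mm above the origin.
- lever (a joint): Its lever, rad: 0 fully off (leaning 40 deg to +y), 0.7 upright, 1.4 fully on (leaning to -y), solid stops at both ends; stays where left; starts at 0.6 to 0.8. About 3 N at the handle moves it, from 0.35 down to 0 about 6 N (to 15 N felt on a finger that also rubs along it). Until pushed to the off stop, a catch blocks it solidly at 0.9. Over 60 N is hammering.
- lever_handle (a point): Centre of the tripped lever's black cross handle: a round bar 54 mm long along the unit's x, 18 mm thick, on a 12 mm steel shaft, 95 mm from the pivot (160 mm above the unit's origin when upright, 138 mm at either end).
- lever_b (a joint): Lever of the other, identical cutout, same meaning; it is fully on (1.4) and must stay there (it moves with about 3 N).
- plate: Lockout plate: bare aluminium, 6 mm thick (y), 64 wide (x), 150 high (z), 150 g; origin at the centre of its bottom edge. Stands in the tripped cutout's slot, in the way of the lever's on position. Heights: solid panel 0 to 70 mm, window 36 mm wide 70 to 105, crossbar 105 to 115, grip tab 24 mm wide 115 to 150.
- plate_eye (a point): Middle of the upper edge of the lockout plate's window (105 mm above the plate's origin): the edge that rests on the hook arm.
- hook: Fixed steel hook stand: foot 110 x 100 x 14 mm; origin under its post (16 mm thick, 158 mm high). A level round arm 10 mm thick points along its -x, centre line 150 mm above the origin (top 155), to x = -130 mm, where a short upturned tip ends at x = -139 mm, top 167 mm above the origin.
- spare: A second identical plate already hanging on the hook arm by its window, 28 to 40 mm from the post's axis. Same origin and axes as the lockout plate; its y axis lies along the hook arm.
- spare_eye (a point): Middle of the upper edge of the hanging plate's window, resting on the arm.
- motor: Bystander: loose black stepper motor 57 x 57 mm with a shaft coupling, 122 mm high; origin at the centre of its underside.
- mouse: Bystander: loose round black computer mouse 66 mm across, 34 mm high; origin at the centre of its underside.
- boards: Bystander: loose banded stack of circuit boards 52 x 80 x 34 mm; origin at the centre of its underside.
Mind the look-alikes: they are no part of the job. Leave any black or pink look-alike of the plate alone.

How it is judged:
By the outcome, as a careful person would: the job done as asked, in the order asked, and still so for the second after the job is handed in, with the robot touching nothing.
It also fails if it takes over 72 s, if anything falls off the work surface, if the arm or the gripper's body presses on something with over 40 N, if the wrist force passes 120 N, or if a joint passes its speed limit or range.

## Working session

There is one attempt and no reset: what is moved stays moved. The work goes in short steps, Python scripts to look and compute and a shell command to move; the robot and the scene stay as the last step left them, time stands still between calls to the robot, and variables do not carry over. Pictures are saved under pics/ and viewed, about 8 in all and at most 12, crops included, and the job is handed in when it is done.

```bash
mkdir -p pics
python3 - <<'E'
from station import *
import cv2,numpy as np
o=get_obs();print(o['t'],o['tool_pos'],o['tool_rot'],o['opening'])
for n in("scene","top"):
    c=calibration(n);print(n,c['vfov'],c['cx'],c['cy'],np.round(c['R'],3).tolist(),np.round(c['t'],3).tolist(), (-np.array(c['R']).T@np.array(c['t'])).round(3))
    cv2.imwrite(f'pics/{n}0.png',get_image(n)[:,:,::-1])
E
```

```text
0.0 [ 0.28162    -0.55726774  0.2380727 ] [-3.05402497e+00 -7.27695555e-01  4.18151618e-04] 0.08515467557944496
scene 43.47003159463428 322.5241969545608 197.40249041674542 [[-0.175, 0.984, -0.018], [0.761, 0.123, -0.637], [-0.625, -0.125, -0.771]] [0.077, -0.351, 1.657] [1.316 0.175 1.056]
top 45.881229125705424 319.86480228626 196.61554500851375 [[0.028, -1.0, 0.007], [-0.998, -0.028, -0.053], [0.054, -0.005, -0.999]] [-0.007, 0.55, 1.38] [0.476 0.015 1.408]
```

View pics/scene0.png

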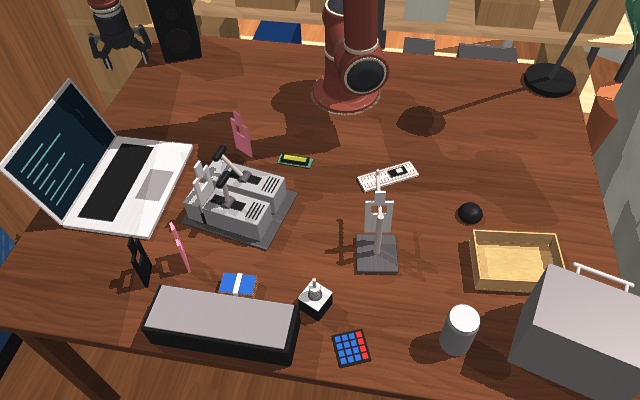

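View pics/top0.png

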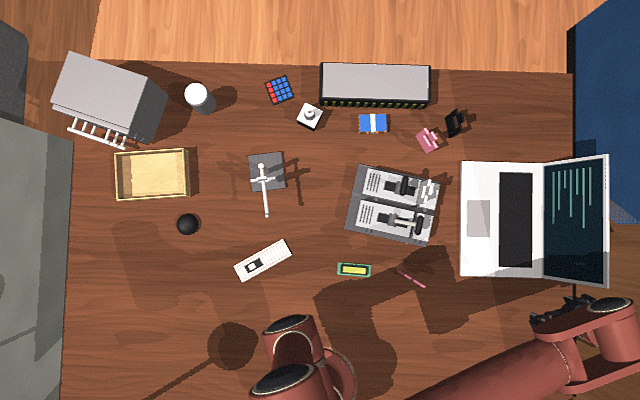

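The scene view shows the cutout pair near (240,200), and the hook stand near (378,235) with its arm towards the robot. In the top view the pair is near (395,205), and the hook's post near (262,165) with its arm running to (267,215). I'll enlarge both.

Run:
```python
import cv2,numpy as np
t=cv2.imread('pics/top0.png');s=cv2.imread('pics/scene0.png')
f=lambda im,x,y,w,h,k:cv2.resize(im[y:y+h,x:x+w],None,fx=k,fy=k,interpolation=cv2.INTER_CUBIC)
a=np.hstack([f(t,340,155,110,95,4),f(t,235,145,85,95,4)])   # 440 + 340
b=np.hstack([f(s,180,140,120,105,4)[:,:480],cv2.resize(s[160:265,340:415],(300,420),interpolation=cv2.INTER_CUBIC)])
cv2.imwrite('pics/c1.png',a);cv2.imwrite('pics/c2.png',b);print(a.shape,b.shape)
```

```text
(380, 780, 3) (420, 780, 3)
```

View pics/c1.png

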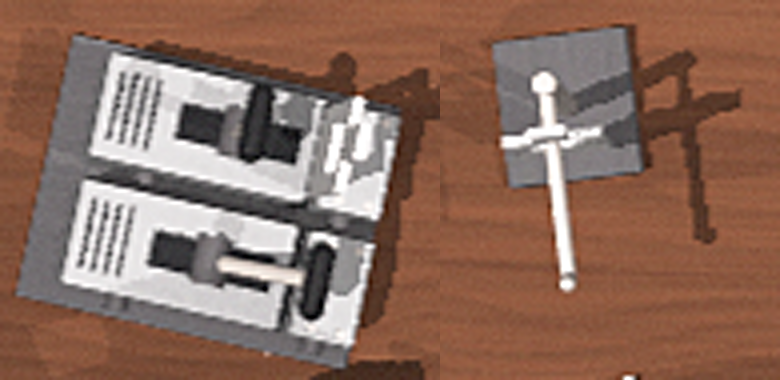

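View pics/c2.png

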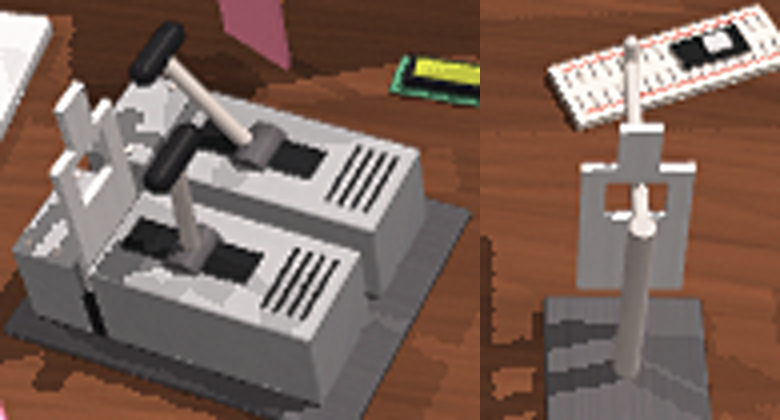

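The far (+x) cutout is the tripped one: its plate stands in the slot and its lever is nearly upright. I'll triangulate the matching points from the two views.

```bash
cat > h.py <<'E'
import numpy as np
from station import calibration
def ray(n,px,c=None):
    c=c or calibration(n);f=200/np.tan(np.radians(c['vfov']/2));R=np.array(c['R'])
    d=R.T@np.array([(px[0]-c['cx'])/f,(px[1]-c['cy'])/f,1]);return -R.T@np.array(c['t']),d/np.linalg.norm(d)
def tri(rays):
    A=np.zeros((3,3));b=np.zeros(3)
    for o,d in rays:
        P=np.eye(3)-np.outer(d,d);A+=P;b+=P@o
    x=np.linalg.solve(A,b);return x,max(np.linalg.norm((np.eye(3)-np.outer(d,d))@(x-o)) for o,d in rays)
def plane(r,z): o,d=r;return o+d*(z-o[2])/d[2]
def proj(n,X,c=None):
    c=c or calibration(n);f=200/np.tan(np.radians(c['vfov']/2));p=np.array(c['R'])@X+np.array(c['t']);return np.array([c['cx']+f*p[0]/p[2],c['cy']+f*p[1]/p[2]])
E
python3 - <<'E'
from h import *
T=lambda x,y:ray('top',(340+x/4-.375,155+y/4-.375))
S=lambda x,y:ray('scene',(180+x/4-.375,140+y/4-.375))
T2=lambda x,y:ray('top',(235+(x-440)/4-.375,145+y/4-.375))
S2=lambda x,y:ray('scene',(340+(x-480)/4-.375,160+y/4-.375))
for n,a,b in [('++',T(112,55),S(315,335)),('-x+y',T(88,155),S(362,255)),('+x-y',T(400,110),S(20,250)),
 ('Bpp',T(85,180),S(375,222)),('B-+',T(62,282),S(420,152)),
 ('handle',T(259,122),S(172,157)),('handB',T(318,283),S(158,53)),('post',T2(545,80),S2(641,223)),('tip',T2(567,284),S2(630,42)),('sparetab',T2(552,138),S2(641,128)),('base+y-x',T(20,295),S(470,212))]:
    x,e=tri([a,b]);print(n,x.round(4),round(e,4))
E
```

```text
++ [ 0.6304 -0.1238  0.0796] 0.0007
-x+y [ 0.56   -0.1107  0.0733] 0.001
+x-y [ 0.5966 -0.3262  0.0806] 0.0023
Bpp [ 0.5414 -0.1069  0.0845] 0.0001
B-+ [ 0.4697 -0.0941  0.0739] 0.0007
handle [ 0.5788 -0.2133  0.1687] 0.0004
handB [ 0.4741 -0.2594  0.1443] 0.0006
post [0.6229 0.1663 0.1627] 0.0007
tip [0.4887 0.1463 0.1646] 0.0014
sparetab [0.5816 0.1581 0.195 ] 0.0009
base+y-x [ 0.4587 -0.0679  0.0048] 0.0003
```

```bash
cat >> h.py <<'E'
from scipy.spatial.transform import Rotation as Ro
from station import get_obs
def rel(p,head=None,R=None):
    "row (cm, rad) to TCP p with tool down and tool y along heading (deg, mod 180)"
    o=get_obs();R0=Ro.from_rotvec(o['tool_rot']).as_matrix()
    best=None
    for h in (head,head+180):
        a=np.radians(h);y=np.array([np.cos(a),np.sin(a),0]);z=np.array([0,0,-1.]);D=np.c_[np.cross(y,z),y,z]
        v=Ro.from_matrix(R0.T@D).as_rotvec()
        print('row',(100*R0.T@(np.array(p)-o['tool_pos'])).round(2),v.round(3),'deg',np.degrees(np.linalg.norm(v)).round(1),'q6',o['q'][5].round(2))
def st():
    o=get_obs();R0=Ro.from_rotvec(o['tool_rot']).as_matrix();print('t',round(o['t'],2),'p',o['tool_pos'].round(4),'yhead',np.degrees(np.arctan2(R0[1,1],R0[0,1])).round(2),'z',R0[:,2].round(3),'F',o['contact_force'].round(1),'op',round(o['opening'],4),'q',np.round(o['q'],2))
E
python3 -c "
from h import *
st();rel([.569,-.275,.32],80.5)"
```

```text
t 0.1 p [ 0.2817 -0.5573  0.2381] yhead -63.2 z [-0.001  0.002 -1.   ] F [-0.4  0.  -0.5] op 0.0852 q [-1.22  0.05  1.61  0.    1.48 -0.12]
row [ 38.38 -12.26  -8.15] [-0.000e+00 -2.000e-03 -2.508e+00] deg 143.7 q6 -0.12
row [ 38.38 -12.26  -8.15] [-0.002  0.     0.634] deg 36.3 q6 -0.12
```

```bash
python3 -m jog '[[0,0,-4,0,0,0,130],[4,-1.5,-8.15,0,0,0.1,130],[8,-2.7,-8.15,0,0,0.2,130],[12,-4,-8.15,0,0,0.3,130],[16,-5.2,-8.15,0,0,0.4,130],[20,-6.5,-8.15,0,0,0.5,130],[24,-7.7,-8.15,0,0,0.6,130],[28,-9,-8.15,0,0,0.634,130]]' 40
python3 -c "
from h import *
st();rel([.569,-.275,.32],80.5)"
```

```text
t: 0.77
tool_pos: [0.481, -0.3599, 0.3195]
tool_rot: [-3.128, 0.267, 0.002]
contact_force: [1.2, -0.3, -0.4]
opening: 0.0418
t 0.77 p [ 0.481  -0.3599  0.3195] yhead -99.76 z [-0.001  0.002 -1.   ] F [ 1.2 -0.3 -0.4] op 0.0418 q [-0.77 -0.04  1.57  0.    1.61  0.97]
row [ 7.23 -9.86 -0.04] [2.000e-03 3.000e-03 3.137e+00] deg 179.7 q6 0.97
row [ 7.23 -9.86 -0.04] [-0.002  0.001 -0.004] deg 0.3 q6 0.97
```

```bash
python3 -m jog '[[2.4,-3.3,0,0,0,0,130],[4.8,-6.6,0,0,0,0,130],[7.2,-9.8,0,0,0,0,130],[7.2,-9.8,0,0,0,0,130],[7.2,-9.8,0,0,0,0,130]]'
python3 - <<'E'
from h import *
from station import get_image
import cv2
st();c=calibration('wrist');print('cam',(-np.array(c['R']).T@np.array(c['t'])).round(4),np.round(c['R'],3).tolist())
im=get_image('wrist');cv2.imwrite('pics/w0.png',im[:,:,::-1])
E
```

```text
t: 1.18
tool_pos: [0.5696, -0.2736, 0.3186]
tool_rot: [-3.128, 0.261, 0.004]
contact_force: [-0.3, -0.1, -0.4]
opening: 0.042
t 1.18 p [ 0.5696 -0.2736  0.3186] yhead -99.54 z [-0.002  0.003 -1.   ] F [-0.3 -0.1 -0.4] op 0.042 q [-0.57  0.04  1.5   0.    1.61  1.17]
cam [ 0.6417 -0.2869  0.4532] [[-0.167, -0.986, -0.002], [-0.945, 0.16, 0.287], [-0.283, 0.049, -0.958]]
```

View pics/w0.png

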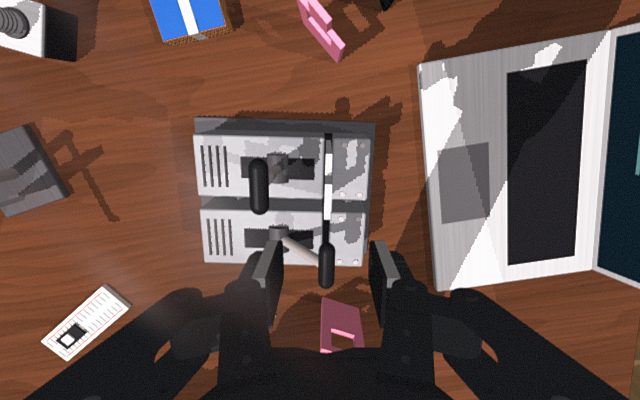

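Run:
```python
from h import *
import cv2
c=calibration('wrist');print(c['vfov'])
a=np.radians(-9.5);ux=np.array([np.cos(a),np.sin(a),0]);uy=np.array([-np.sin(a),np.cos(a),0]);o=np.array([.579,-.216,.008])
for n,x,y,z in [('tab top',0,-60,190),('tab+x',12,-60,190),('tab-x',-12,-60,190),('sh+x',32,-60,155),('sh-x',-32,-60,155),('slot end+',38,-60,70),('++',38,100,70),('-+',-38,100,70),('+-',38,-110,70),('--',-38,-110,70),('h',0,0,160)]:
    print(n,proj('wrist',o+ux*x*1e-3+uy*y*1e-3+np.array([0,0,z*1e-3]),c).round(1))
im=cv2.imread('pics/w0.png');cv2.imwrite('pics/w0c.png',cv2.resize(im[100:300,180:400],None,fx=3,fy=3,interpolation=cv2.INTER_CUBIC))
```

```text
64.52276613643497
tab top [325.1 193.8]
tab+x [325.  179.8]
tab-x [325.1 207.3]
sh+x [325.  149.6]
sh-x [325.3 215.5]
slot end+ [325.2 134.2]
++ [188.2 134.7]
-+ [196.1 197.1]
+- [368.1 134. ]
-- [366.  196.5]
h [260.6 185.1]
```

View pics/w0c.png

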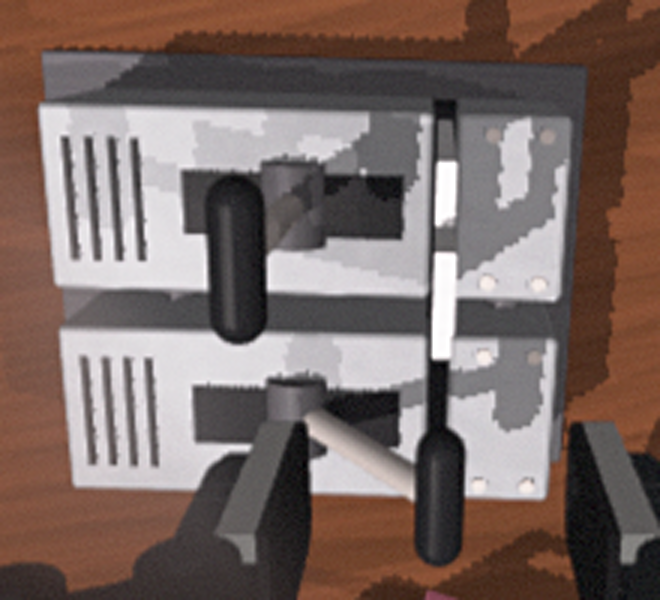

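The wrist view shows the unit turned about -11°. The plate tab is about 2.4 mm further to -y and 4 mm nearer than predicted, so the plate is at about (0.565, -0.2775).

```bash
python3 -c "
from h import *
rel([.565,-.2777,.177],79)"
```

```text
row [-0.28  0.37 14.18] [-4.000e-03 -3.000e-03 -3.118e+00] deg 178.7 q6 1.17
row [-0.28  0.37 14.18] [-0.002  0.003  0.023] deg 1.3 q6 1.17
```

```bash
python3 -m jog '[[-0.28,0.37,3,0,0,0.023,130],[-0.28,0.37,6,0,0,0.023,130],[-0.28,0.37,9,0,0,0.023,130],[-0.28,0.37,11.5,0,0,0.023,130],[-0.28,0.37,13.2,0,0,0.023,130],[-0.28,0.37,14.2,0,0,0.023,130],[-0.28,0.37,14.2,0,0,0.023,130]]'
python3 - <<'E'
from h import *
from station import get_image
import cv2
st()
im=get_image('wrist')[:,:,::-1];cv2.imwrite('pics/w1.png',cv2.resize(im[130:400,180:480],None,fx=2,fy=2))
E
```

```text
t: 1.82
tool_pos: [0.5627, -0.2779, 0.1734]
tool_rot: [-3.122, 0.303, 0.012]
contact_force: [-0.3, 0.4, 0.5]
opening: 0.0418
t 1.82 p [ 0.5627 -0.2779  0.1734] yhead -101.1 z [-0.007  0.005 -1.   ] F [-0.3  0.4  0.5] op 0.0418 q [-0.58  0.11  1.66  0.    1.38  1.19]
```

View pics/w1.png

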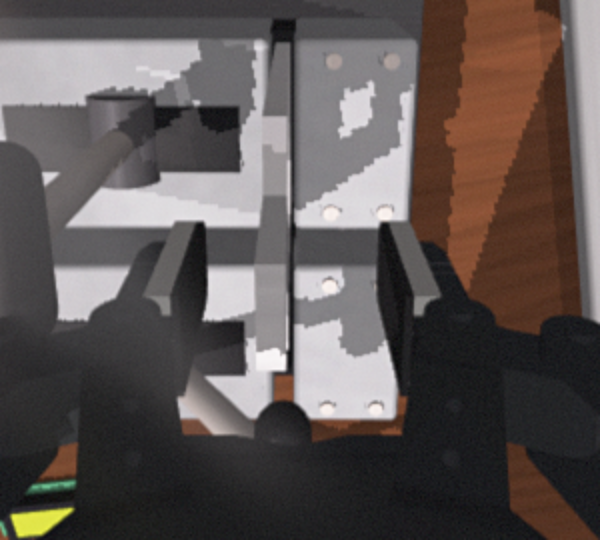

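Run:
```python
from h import *
c=calibration('wrist')
a=np.radians(-11);ux=np.array([np.cos(a),np.sin(a),0]);uy=np.array([-np.sin(a),np.cos(a),0]);o=np.array([.5765,-.2186,.008])
for n,x,y,z in [('tab+x',12,-60,190),('tab-x',-12,-60,190),('sh+x',32,-60,155),('sh-x',-32,-60,155),('tab-x,-y',-12,-63,190),('tab-x+y',-12,-57,190),('tab+x,-y',12,-63,190),('tab+x+y',12,-57,190)]:
    print(n,((proj('wrist',o+ux*x*1e-3+uy*y*1e-3+np.array([0,0,z*1e-3]),c)-[180,130])*2).round(1))
rel([.565,-.2777,.177],79)
```

```text
tab+x [281.2 265.5]
tab-x [282.  369.1]
sh+x [283.1 120.4]
sh-x [284.6 349. ]
tab-x,-y [296.4 369.1]
tab-x+y [267.6 369.1]
tab+x,-y [296.4 265.4]
tab+x+y [266.  265.5]
row [ 0.1  -0.09 -0.13] [0.008 0.004 3.14 ] deg 179.9 q6 1.19
row [ 0.1  -0.09 -0.13] [-0.002  0.005 -0.001] deg 0.3 q6 1.19
```

The tab sits about 2 mm to +y of centre. I'll correct for that, then grip and lift.

```bash
python3 -m jog '[[0.15,-0.25,-0.25,0,0,0,130],[0.15,-0.25,-0.25,0,0,0,200],[0.15,-0.25,-0.25,0,0,0,255],[0.15,-0.25,-0.25,0,0,0,255],[0.15,-0.25,-0.25,0,0,0,255],[0.15,-0.25,-0.25,0,0,0,255],[0.15,-0.25,-0.25,0,0,0,255]]' 50 && python3 -m jog '[[0,0,-1,0,0,0,255],[0,0,-2.5,0,0,0,255],[0,0,-4,0,0,0,255],[0,0,-4,0,0,0,255]]'
```

```text
t: 2.45
tool_pos: [0.5666, -0.2765, 0.18]
tool_rot: [-3.125, 0.303, 0.003]
contact_force: [-0.4, 0.1, 5.7]
opening: 0.005
t: 2.78
tool_pos: [0.5684, -0.2777, 0.2252]
tool_rot: [3.125, -0.303, 0.007]
contact_force: [0.8, -0.2, -1.5]
opening: 0.0051
```

```bash
python3 -m jog '[[0,0,-3,0,0,0,255],[0,0,-6,0,0,0,255],[0,0,-9,0,0,0,255],[0,0,-11,0,0,0,255],[0,0,-11.5,0,0,0,255]]' && python3 -c "
from h import *
st();rel([.445,.14,.335],8.5)"
```

```text
t: 3.2
tool_pos: [0.5692, -0.2783, 0.3463]
tool_rot: [3.121, -0.302, 0.019]
contact_force: [-0.3, 0.4, -1.1]
opening: 0.0049
t 3.2 p [ 0.5692 -0.2783  0.3463] yhead -101.07 z [ 0.012 -0.007 -1.   ] F [-0.3  0.4 -1.1] op 0.0049 q [-0.57  0.02  1.47  0.    1.64  1.19]
row [-20.23 -38.68   0.7 ] [ 0.015 -0.004 -1.912] deg 109.6 q6 1.19
row [-20.23 -38.68   0.7 ] [-0.004 -0.014  1.229] deg 70.4 q6 1.19
```

```bash
python3 -m jog '[[-1.3,-2.4,0,0,0,-0.12,255],[-2.5,-4.8,0,0,0,-0.24,255],[-3.8,-7.2,0,0,0,-0.36,255],[-5,-9.6,0,0,0,-0.48,255],[-6.3,-12,0,0,0,-0.6,255],[-7.6,-14.5,0,0,0,-0.72,255],[-8.9,-17,0,0,0,-0.84,255],[-10.1,-19.3,0.4,0,0,-0.96,255]]' && python3 -c "
from h import *
st();rel([.445,.14,.335],8.5)"
```

```text
t: 3.87
tool_pos: [0.5065, -0.0682, 0.3394]
tool_rot: [2.901, 1.18, 0.012]
contact_force: [-0.1, 0.6, -1.4]
opening: 0.0053
t 3.87 p [ 0.5065 -0.0682  0.3394] yhead -45.72 z [ 0.011 -0.006 -1.   ] F [-0.1  0.6 -1.4] op 0.0053 q [-0.28 -0.27  1.75 -0.    1.65  0.52]
row [ 10.13 -19.2    0.24] [ 0.013  0.003 -0.946] deg 54.2 q6 0.52
row [ 10.13 -19.2    0.24] [ 0.003 -0.016  2.195] deg 125.8 q6 0.52
```

```bash
python3 -m jog '[[1.3,-2.4,0,0.01,0,-0.12,255],[2.5,-4.8,0,0.01,0,-0.24,255],[3.8,-7.2,0,0.01,0,-0.36,255],[5,-9.6,0,0.01,0,-0.48,255],[6.3,-12,0,0.01,0,-0.6,255],[7.6,-14.5,0.2,0.01,0,-0.72,255],[8.9,-17,0.2,0.01,0,-0.84,255],[10.1,-19.2,0.2,0.01,0,-0.946,255]]' &&  python3 -m jog '[[0,0,0,0,0,0,255],[0,0,0,0,0,0,255]]'
python3 - <<'E'
from h import *
from station import get_image
import cv2
st()
im=get_image('wrist')[:,:,::-1]
cv2.imwrite('pics/w2f.png',im)
c=calibration('wrist');print('cam',(-np.array(c['R']).T@np.array(c['t'])).round(4))
for n,p in [('post',[.6229,.1663,.158]),('tip',[.4887,.1463,.167]),('spare',[.5816,.1581,.2])]: print(n,proj('wrist',np.array(p),c).round(1))
cv2.imwrite('pics/top2.png',get_image('top')[:,:,::-1])
cv2.imwrite('pics/sc2.png',get_image('scene')[:,:,::-1])
a=cv2.resize(cv2.imread('pics/sc2.png')[120:280,300:460],(480,480),interpolation=cv2.INTER_CUBIC)
b=cv2.resize(im,(320,200));b=im[:, 160:480]
cv2.imwrite('pics/m2.png',np.hstack([cv2.resize(b,(320,400)),cv2.resize(a,(400,400))]))
E
```

```text
t: 4.53
tool_pos: [0.4436, 0.1411, 0.3338]
tool_rot: [2.042, 2.384, -0.004]
contact_force: [0.3, -0.4, -2.1]
opening: 0.005
t: 4.7
tool_pos: [0.4426, 0.1419, 0.3321]
tool_rot: [2.041, 2.387, -0.007]
contact_force: [0.1, -0.3, -1.6]
opening: 0.0049
t 4.7 p [0.4426 0.1419 0.3321] yhead 8.93 z [-0.002 -0.004 -1.   ] F [ 0.1 -0.3 -1.6] op 0.0049 q [ 0.15 -0.38  1.84 -0.    1.68 -0.  ]
cam [0.4326 0.2122 0.4669]
post [507.4 179.8]
tip [373.  181.3]
spare [485.2 193.1]
```

View pics/m2.png

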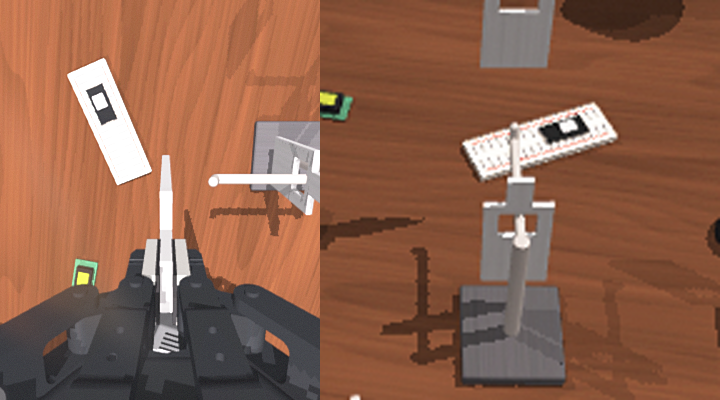

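Run:
```python
from h import *
import cv2
im=cv2.imread('pics/w2f.png');g=im.min(axis=2)
for col in range(368,476,7):
    r=np.where(g[165:197,col]>165)[0]+165
    if len(r): print(col,r.min(),r.max(),end=' | ')
print()
# plate held: column center
for row in range(150,345,12):
    r=np.where(g[row,300:350]>120)[0]+300
    if len(r): print(row,r.min(),r.max(),end=' | ')
for p in [(392,180.3),(440,180)]: print(plane(ray('wrist',p),.155).round(4))
print(plane(ray('wrist',(373,181)),.167).round(4))
o=get_obs();R=Ro.from_rotvec(o['tool_rot']).as_matrix();p=o['tool_pos']
# predicted plate points: height of plate at TCP-0.132
for n,x,z in [('tab+',-.012,-.018),('tab-',.012,-.018),('sh',-.032,.017),('sh',.032,.017),('bot',-.032,.132),('bot',.032,.132)]:
  print(n,[proj('wrist',p+R@np.array([x,dy,z])).round(1).tolist() for dy in(-.003,.003)])
```

```text
368 181 182 | 375 174 185 | 382 174 183 | 389 174 183 | 396 174 183 | 403 174 183 | 410 174 183 | 417 167 183 | 424 174 183 | 431 174 183 | 438 165 189 | 445 165 186 | 452 168 196 | 459 165 196 | 466 174 193 | 473 165 196 | 
150 300 303 | 162 300 329 | 174 300 330 | 186 320 331 | 198 319 332 | 210 319 332 | 222 319 332 | 234 320 332 | 246 306 346 | 258 304 347 | 270 302 349 | 282 313 339 | 294 320 332 | 306 320 332 | 318 336 336 | 330 316 337 | 342 314 334 | [0.5106 0.1466 0.155 ]
[0.5585 0.1543 0.155 ]
[0.4894 0.1456 0.167 ]
tab+ [[318.2, 306.6], [332.2, 306.6]]
tab- [[317.7, 255.8], [332.5, 255.8]]
sh [[319.9, 298.8], [330.8, 298.8]]
sh [[319.1, 186.6], [331.2, 186.6]]
bot [[322.1, 223.3], [328.8, 223.3]]
bot [[321.8, 152.3], [328.9, 152.3]]
```

View pics/w2f.png

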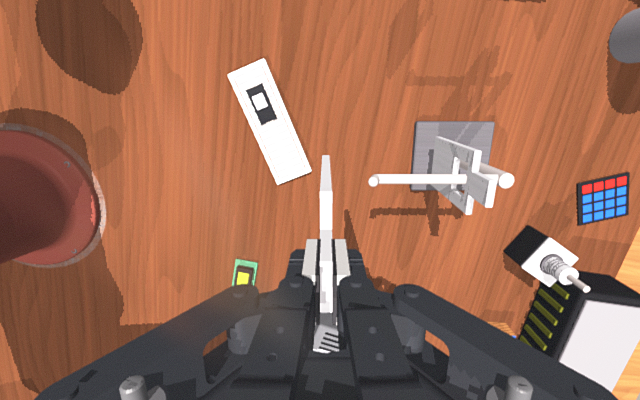

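The predicted plate position in the hand and the hook tip both match the view: tip at (373,181), arm level at row ~179. Next I go to the standoff in front of the tip and come down.

```bash
python3 -c "
from h import *
rel([.442,.1365,.2005],8.9);rel([.529,.1501,.2005],8.9)"
```

```text
row [-0.3  -0.2  13.25] [-0.002  0.004 -0.003] deg 0.3 q6 -0.0
row [-0.3  -0.2  13.25] [6.000e-03 3.000e-03 3.138e+00] deg 179.8 q6 -0.0
row [-0.28  8.61 13.24] [-0.002  0.004 -0.003] deg 0.3 q6 -0.0
row [-0.28  8.61 13.24] [6.000e-03 3.000e-03 3.138e+00] deg 179.8 q6 -0.0
```

```bash
python3 -m jog '[[-0.3,-0.2,3,0,0,0,255],[-0.3,-0.2,6,0,0,0,255],[-0.3,-0.2,9,0,0,0,255],[-0.3,-0.2,11.5,0,0,0,255],[-0.3,-0.2,13.0,0,0,0,255],[-0.3,-0.2,13.2,0,0,0,255],[-0.3,-0.2,13.2,0,0,0,255],[-0.3,-0.2,13.2,0,0,0,255]]'
python3 - <<'E'
from h import *
from station import get_image
import cv2
st()
rel([.529,.1501,.2005],8.9)
im=get_image('scene')[:,:,::-1];cv2.imwrite('pics/sc3.png',cv2.resize(im[100:260,310:470],(640,640),interpolation=cv2.INTER_CUBIC)[:590])
o=get_obs();p=o['tool_pos'];R=Ro.from_rotvec(o['tool_rot']).as_matrix()
for dx in(-.018,.018):
  for z in(.027,.062): print(proj('scene',p+R@np.array([dx,0,z])).round(1))
print('tip',proj('scene',np.array([.4865,.1445,.167])).round(1))
E
```

```text
t: 5.52
tool_pos: [0.4428, 0.1361, 0.2023]
tool_rot: [2.046, 2.38, -0.004]
contact_force: [0.0, 0.9, -0.9]
opening: 0.0054
t 5.52 p [0.4428 0.1361 0.2023] yhead 8.64 z [ 0.001 -0.004 -1.   ] F [ 0.   0.9 -0.9] op 0.0054 q [ 0.14 -0.33  2.02 -0.    1.45 -0.01]
row [0.09 8.73 0.18] [ 0.     0.004 -0.005] deg 0.3 q6 -0.01
row [0.09 8.73 0.18] [ 0.006 -0.     3.137] deg 179.7 q6 -0.01
[368.5 152.9]
[367.7 162.8]
[383.2 153. ]
[382.1 162.9]
tip [377.1 168.7]
```

View pics/sc3.png

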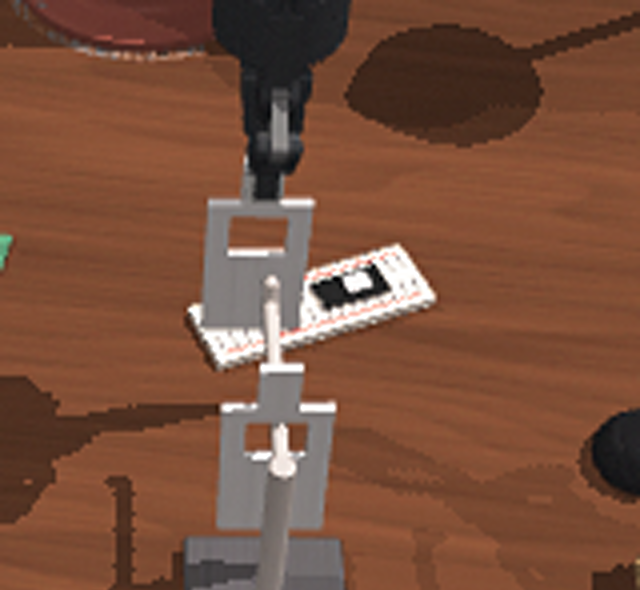

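The window is where I expected it, at scene pixels (367–382, 154–162.5). I'll slide it on.

```bash
python3 -m jog '[[0.1,1.2,0.15,0,0,-0.005,255],[0.1,2.4,0.15,0,0,-0.005,255],[0.1,3.6,0.15,0,0,-0.005,255],[0.1,4.8,0.15,0,0,-0.005,255],[0.1,6,0.15,0,0,-0.005,255],[0.1,7.2,0.15,0,0,-0.005,255],[0.1,8.4,0.15,0,0,-0.005,255],[0.1,8.8,0.15,0,0,-0.005,255]]' && python3 -m jog '[[0,0,0.4,0,0,0,255],[0,0,0.8,0,0,0,255],[0,0,1.2,0,0,0,255],[0,0,1.4,0,0,0,255],[0,0,1.4,0,0,0,255]]' && python3 -c "
from h import *
st()"
```

```text
t: 6.23
tool_pos: [0.5324, 0.1506, 0.2038]
tool_rot: [2.038, 2.382, 0.002]
contact_force: [-1.3, 0.1, -2.2]
opening: 0.0052
t: 6.65
tool_pos: [0.5315, 0.1505, 0.1887]
tool_rot: [2.038, 2.383, 0.0]
contact_force: [0.7, -0.1, -1.9]
opening: 0.0049
t 6.65 p [0.5315 0.1505 0.1887] yhead 8.93 z [ 0.004 -0.003 -1.   ] F [ 0.7 -0.1 -1.9] op 0.0049 q [ 0.14 -0.09  1.84 -0.    1.39 -0.01]
```

```bash
python3 -m jog '[[0,0,0.2,0,0,0,255],[0,0,0.4,0,0,0,255],[0,0,0.5,0,0,0,255],[0,0,0.5,0,0,0,255]]'; python3 -m jog '[[0,0,0.1,0,0,0,255],[0,0,0.2,0,0,0,255],[0,0,0.2,0,0,0,255]]'
```

```text
t: 6.98
tool_pos: [0.5312, 0.1504, 0.1833]
tool_rot: [2.039, 2.384, -0.001]
contact_force: [0.8, -0.3, -1.9]
opening: 0.0048
t: 7.23
tool_pos: [0.5314, 0.1504, 0.1819]
tool_rot: [2.038, 2.384, -0.0]
contact_force: [-1.2, 0.5, 0.5]
opening: 0.0051
```

```bash
python3 -m jog '[[0,0,0.05,0,0,0,255],[0,0,0.05,0,0,0,232],[0,0,0.05,0,0,0,222],[0,0,0.05,0,0,0,205],[0,0,0.05,0,0,0,185],[0,0,0.05,0,0,0,170],[0,0,0.05,0,0,0,170]]' 20
python3 - <<'E'
from h import *
from station import get_image
import cv2
st()
a=get_image('wrist')[:,:,::-1];b=get_image('scene')[:,:,::-1]
cv2.imwrite('pics/m4.png',np.hstack([a[100:400,200:500],cv2.resize(b[130:280,320:470],(300,300),interpolation=cv2.INTER_CUBIC)]))
E
```

```text
t: 7.82
tool_pos: [0.5315, 0.1504, 0.1814]
tool_rot: [2.038, 2.383, 0.0]
contact_force: [-0.6, 0.2, 0.0]
opening: 0.0284
t 7.82 p [0.5315 0.1504 0.1814] yhead 8.93 z [ 0.004 -0.004 -1.   ] F [-0.6  0.2  0. ] op 0.0284 q [ 0.14 -0.08  1.84 -0.    1.38 -0.01]
```

View pics/m4.png

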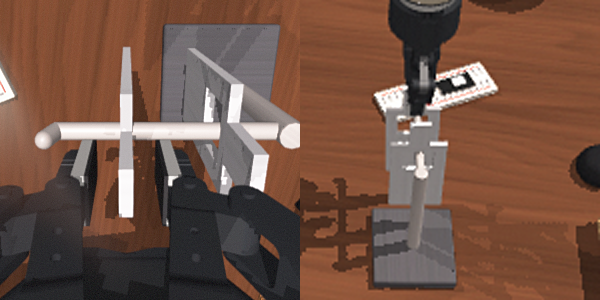

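The plate hangs square on the arm, well in front of the spare, with the tab free between the open pads. Eleven pictures viewed so far. I'll raise the gripper clear and head for the lever.

```bash
python3 -m jog '[[0,0,-0.8,0,0,0,170],[0,0,-2,0,0,0,170],[0,0,-4,0,0,0,170],[0,0,-7,0,0,0,170],[0,0,-10,0,0,0,170],[0,0,-13,0,0,0,170],[0,0,-14,0,0,0,170]]'
python3 - <<'E'
from h import *
from station import get_image
import cv2
st();rel([.5694,-.256,.30],-11)
im=get_image('scene')[:,:,::-1];cv2.imwrite('pics/sc5.png',im)
cv2.imwrite('pics/top5.png',get_image('top')[:,:,::-1])
E
```

```text
t: 8.5
tool_pos: [0.5327, 0.1512, 0.329]
tool_rot: [2.034, 2.378, 0.012]
contact_force: [0.5, 0.6, 1.5]
opening: 0.0281
t 8.5 p [0.5327 0.1512 0.329 ] yhead 8.93 z [ 0.014 -0.002 -1.   ] F [0.5 0.6 1.5] op 0.0281 q [ 0.14 -0.16  1.67 -0.    1.62 -0.01]
row [-40.79  -2.74   3.04] [0.014 0.002 0.348] deg 19.9 q6 -0.01
row [-40.79  -2.74   3.04] [-0.003  0.02  -2.794] deg 160.1 q6 -0.01
```

```bash
python3 -m jog '[[-3.5,-0.2,0,0,0,0.05,255],[-7,-0.5,0,0,0,0.1,255],[-11,-0.7,0.5,0.01,0,0.15,255],[-15,-1,1,0.01,0,0.2,255],[-19,-1.2,1,0.01,0,0.25,255],[-23,-1.5,1.5,0.01,0,0.3,255],[-27,-1.8,2,0.01,0,0.348,255],[-31,-2,2,0.01,0,0.348,255]]' 60&& python3 -c "
from h import *
rel([.5694,-.256,.25],-11)"
```

```text
t: 9.27
tool_pos: [0.5594, -0.1598, 0.3034]
tool_rot: [-2.425, -1.995, 0.004]
contact_force: [0.8, -0.2, 0.4]
opening: 0.0003
row [-9.25  2.86  5.33] [-0.003  0.001 -0.002] deg 0.2 q6 -0.21
row [-9.25  2.86  5.33] [1.00e-03 5.00e-03 3.14e+00] deg 179.9 q6 -0.21
```

```bash
python3 -m jog '[[-3.5,1,0,0,0,0,255],[-7,2,0,0,0,0,255],[-9.2,2.8,1.5,0,0,0,255],[-9.2,2.8,5.3,0,0,0,255],[-9.2,2.8,5.3,0,0,0,255],[-9.2,2.8,5.3,0,0,0,255]]'
python3 - <<'E'
from h import *
from station import get_image
import cv2
st();rel([.5694,-.256,.145],-11)
im=get_image('top')[:,:,::-1];cv2.imwrite('pics/top6.png',im)
E
```

```text
t: 9.77
tool_pos: [0.5667, -0.2542, 0.2454]
tool_rot: [-2.418, -1.988, 0.009]
contact_force: [-0.0, 0.0, 0.5]
opening: -0.0001
t 9.77 p [ 0.5667 -0.2542  0.2454] yhead -11.14 z [-0.011  0.005 -1.   ] F [-0.   0.   0.5] op -0.0001 q [-0.54  0.05  1.61 -0.    1.5  -0.35]
row [-0.15  0.42 10.03] [-0.012 -0.003 -0.002] deg 0.7 q6 -0.35
row [-0.15  0.42 10.03] [-0.004  0.019  3.139] deg 179.9 q6 -0.35
```

```bash
python3 -m jog '[[-0.2,0.4,2.5,-0.01,0,0,255],[-0.2,0.4,5,-0.01,0,0,255],[-0.2,0.4,7.5,-0.01,0,0,255],[-0.2,0.4,9.5,-0.01,0,0,255],[-0.2,0.4,10,-0.01,0,0,255],[-0.2,0.4,10,-0.01,0,0,255]]' && python3 -m jog '[[0.4,0,0,0,0,0,255],[0.8,0,0,0,0,0,255],[1.2,0,0,0,0,0,255],[1.6,0,0,0,0,0,255],[2.0,0,0,0,0,0,255],[2.4,0,0,0,0,0,255],[2.8,0,0,0,0,0,255],[3.2,0,0,0,0,0,255]]' && python3 -c "
from h import *
st()"
```

```text
t: 10.32
tool_pos: [0.5709, -0.256, 0.1484]
tool_rot: [2.424, 1.998, 0.003]
contact_force: [-0.2, -0.3, 0.6]
opening: -0.0
t: 10.98
tool_pos: [0.5771, -0.2249, 0.1491]
tool_rot: [2.423, 1.997, 0.002]
contact_force: [-1.1, -3.0, 1.5]
opening: 0.0002
t 10.98 p [ 0.5771 -0.2249  0.1491] yhead -11.02 z [ 0.002 -0.001 -1.   ] F [-1.1 -3.   1.5] op 0.0002 q [-0.49  0.11  1.71  0.    1.32 -0.3 ]
```

```bash
python3 -m jog '[[0.4,0,0,0,0,0,255],[0.8,0,0.1,0,0,0,255],[1.2,0,0.2,0,0,0,255],[1.6,0,0.3,0,0,0,255],[2.0,0,0.4,0,0,0,255],[2.4,0,0.5,0,0,0,255],[2.8,0,0.6,0,0,0,255],[3.1,0,0.6,0,0,0,255]]' && python3 -m jog '[[0.2,0,0,0,0,0,255],[0.4,0,0,0,0,0,255],[0.6,0,0,0,0,0,255],[0.7,0,0,0,0,0,255]]' && python3 -c "
from h import *
st()"
```

```text
t: 11.65
tool_pos: [0.5825, -0.1987, 0.1437]
tool_rot: [2.417, 1.992, -0.01]
contact_force: [-3.6, -16.1, -1.8]
opening: 0.0003
t: 11.98
tool_pos: [0.5833, -0.1951, 0.1434]
tool_rot: [2.413, 1.988, -0.019]
contact_force: [-1.8, -14.1, -0.8]
opening: -0.0004
t 11.98 p [ 0.5833 -0.1951  0.1434] yhead -11.03 z [ 0.    -0.019 -1.   ] F [ -1.8 -14.1  -0.8] op -0.0004 q [-0.44  0.1   1.73 -0.02  1.31 -0.24]
```

```bash
python3 -m jog '[[0.4,0,0,0,0,0,255],[0.8,0,0,0,0,0,255],[1.1,0,0,0,0,0,255],[1.4,0,0,0,0,0,255],[1.4,0,0,0,0,0,255],[1.4,0,0,0,0,0,255]]' && python3 -c "
from h import *
st()"
```

```text
t: 12.48
tool_pos: [0.5865, -0.1834, 0.1436]
tool_rot: [2.41, 1.984, -0.021]
contact_force: [0.8, -8.0, -0.1]
opening: 0.0
t 12.48 p [ 0.5865 -0.1834  0.1436] yhead -11.07 z [ 0.002 -0.024 -1.   ] F [ 0.8 -8.  -0.1] op 0.0 q [-0.41  0.1   1.73 -0.02  1.3  -0.22]
```

```bash
python3 -m jog '[[0.3,0,0,0,0,0,255],[0.5,0,0,0,0,0,255],[0.7,0,0,0,0,0,255],[0.8,0,0,0,0,0,255],[0.8,0,0,0,0,0,255]]' && python3 -m jog '[[0.3,0,0,0,0,0,255],[0.6,0,0,0,0,0,255],[0.8,0,0,0,0,0,255],[0.8,0,0,0,0,0,255]]'; python3 -c "
from h import *
st()"
```

```text
t: 12.9
tool_pos: [0.5879, -0.1791, 0.1439]
tool_rot: [2.405, 1.98, -0.029]
contact_force: [-3.0, -13.3, 1.9]
opening: 0.0003
t: 13.23
tool_pos: [0.5885, -0.1781, 0.1445]
tool_rot: [2.397, 1.972, -0.047]
contact_force: [-4.7, -24.2, 0.8]
opening: 0.0
t 13.23 p [ 0.5885 -0.1781  0.1445] yhead -11.09 z [ 0.    -0.048 -0.999] F [ -4.7 -24.2   0.8] op 0.0 q [-0.4   0.1   1.73 -0.05  1.3  -0.19]
```

```bash
python3 -m jog '[[0.3,0,0,0,0,0,255],[0.6,0,0,0,0,0,255],[0.9,0,0,0,0,0,255],[1.1,0,0,0,0,0,255],[1.1,0,0,0,0,0,255]]'; python3 -c "
from h import *
st()"
```

```text
t: 13.65
tool_pos: [0.5895, -0.1767, 0.1458]
tool_rot: [2.386, 1.962, -0.07]
contact_force: [-7.0, -31.6, 3.4]
opening: 0.0
t 13.65 p [ 0.5895 -0.1767  0.1458] yhead -11.11 z [-0.002 -0.068 -0.998] F [ -7.  -31.6   3.4] op 0.0 q [-0.38  0.09  1.73 -0.07  1.29 -0.17]
```

The force rose to 32 N with almost no advance, so the lever is at the solid stop. I'll back off, rise, and check the handle numerically from the top view.

```bash
python3 -m jog '[[-1,0,0,0,0,0,255],[-2,0,0,0,0,0,255],[-2.5,0,-1,0,0,0,255],[-2.5,0,-4.5,0,0,0,255],[-2.5,0,-8,0,0,0,255],[-2.5,0,-10,0,0,0,255]]'
python3 - <<'E'
from h import *
from station import get_image
import cv2
st()
yaw=np.radians(-11);ux=np.array([np.cos(yaw),np.sin(yaw),0]);uy=np.array([-np.sin(yaw),np.cos(yaw),0]);o=np.array([.577,-.2167,.008])
T=o+uy*.105;T[2]=.25;rel(T,-11)
c=calibration('wrist');im=get_image('wrist');cv2.imwrite('pics/w7.png',im[:,:,::-1])
g=im.max(axis=2)
for th in (0,.1,.2,.35):
    a=np.radians(40)-th;h=o+uy*.095*np.sin(a)+np.array([0,0,.065+.095*np.cos(a)])
    print(th,[ (n,proj(n,h,c if n=='wrist' else None).round(1).tolist()) for n in('wrist','top','scene')])
for n in('wrist','scene'):
    im=get_image(n);m=(im.max(axis=2)<60).astype(np.uint8)
    k,l,s,ce=cv2.connectedComponentsWithStats(m)
    a=np.radians(40);h=o+uy*.095*np.sin(a)+np.array([0,0,.065+.095*np.cos(a)]);q=proj(n,h)
    for i in range(1,k):
        if s[i,4]>25 and np.hypot(*(ce[i]-q))<60: print(n,ce[i].round(1),s[i])
    cv2.imwrite(f'pics/{n}7.png',im[:,:,::-1])
E
```

```text
t: 14.15
tool_pos: [0.5861, -0.1934, 0.2515]
tool_rot: [2.383, 1.962, -0.064]
contact_force: [0.5, -1.4, 0.3]
opening: -0.0
t 14.15 p [ 0.5861 -0.1934  0.2515] yhead -11.06 z [ 0.002 -0.068 -0.998] F [ 0.5 -1.4  0.3] op -0.0 q [-0.41  0.01  1.63 -0.06  1.47 -0.21]
row [ 8.03 -0.46 -0.39] [ 0.015  0.066 -0.002] deg 3.9 q6 -0.21
row [ 8.03 -0.46 -0.39] [ 0.104 -0.024  3.138] deg 179.9 q6 -0.21
0 [('wrist', [316.5, 143.0]), ('top', [382.0, 181.5]), ('scene', [245.9, 191.1])]
0.1 [('wrist', [316.6, 154.8]), ('top', [385.0, 181.9]), ('scene', [242.8, 188.8])]
0.2 [('wrist', [316.6, 167.2]), ('top', [388.3, 182.4]), ('scene', [239.4, 186.5])]
0.35 [('wrist', [316.8, 186.6]), ('top', [393.4, 183.3]), ('scene', [234.2, 183.5])]
wrist [314.5  98. ] [289  98  52   1  52]
wrist [315. 108.] [290 108  51   1  51]
wrist [315. 118.] [290 118  51   1  51]
wrist [315.9 144.1] [ 280  127   69   51 1355]
scene [294.9 161.1] [281 154  28  12 101]
scene [233.3 174.7] [228 170  12   9  55]
scene [248.7 186.8] [239 175  22  26 195]
scene [217.6 199.3] [211 195  14  10  87]
scene [236.9 205.6] [229 201  16  10  95]
scene [222.4 230.1] [193 211  64  32 267]
scene [228.1 237.9] [217 234  24   9  27]
```

The handle blob is at wrist pixel (315.9,144.1), against (316.5,143.0) predicted for fully off, so that step is confirmed. Next I move to the +y side.

```bash
python3 -m jog '[[2.5,-0.2,0,0.01,0.03,0,255],[5,-0.3,0,0.015,0.066,0,255],[8,-0.4,-0.3,0.015,0.066,0,255],[8,-0.4,-0.3,0.015,0.066,0,255],[8,-0.4,-0.3,0.015,0.066,0,255]]' && python3 -c "
from h import *
st();yaw=np.radians(-11);uy=np.array([-np.sin(yaw),np.cos(yaw),0]);T=np.array([.577,-.2167,0])+uy*.105;T[2]=.147;rel(T,-11)"
```

```text
t: 14.72
tool_pos: [0.5971, -0.1122, 0.2459]
tool_rot: [-2.421, -1.999, 0.002]
contact_force: [-0.5, -0.8, 0.3]
opening: 0.0001
t 14.72 p [ 0.5971 -0.1122  0.2459] yhead -10.91 z [-0.002  0.    -1.   ] F [-0.5 -0.8  0.3] op 0.0001 q [-0.31  0.01  1.65 -0.    1.49 -0.12]
row [-0.14  0.04  9.89] [-0.002 -0.     0.001] deg 0.1 q6 -0.12
row [-0.14  0.04  9.89] [ 0.00e+00 -3.00e-03 -3.14e+00] deg 179.9 q6 -0.12
```

```bash
python3 -m jog '[[0,0,3,0,0,0,255],[0,0,6,0,0,0,255],[0,0,8.5,0,0,0,255],[0,0,9.8,0,0,0,255],[0,0,9.9,0,0,0,255]]' && python3 -m jog '[[-0.5,0,0,0,0,0,255],[-1,0,0,0,0,0,255],[-1.5,0,0,0,0,0,255],[-2,0,0,0,0,0,255],[-2.5,0,0,0,0,0,255],[-3,0,0,0,0,0,255],[-3.4,0,0,0,0,0,255],[-3.8,0,0,0,0,0,255]]' && python3 -m jog '[[-0.4,0,0,0,0,0,255],[-0.8,0,0,0,0,0,255],[-1.2,0,0,0,0,0,255],[-1.6,0,0,0,0,0,255],[-2,0,0,0,0,0,255],[-2.4,0,0,0,0,0,255],[-2.8,0,0,0,0,0,255],[-3.2,0,0,0,0,0,255]]'; python3 -c "
from h import *
st()"
```

```text
t: 15.13
tool_pos: [0.5939, -0.1118, 0.1418]
tool_rot: [-2.416, -1.994, 0.009]
contact_force: [0.4, 0.3, -0.4]
opening: -0.0001
t: 15.8
tool_pos: [0.5888, -0.1478, 0.1449]
tool_rot: [-2.417, -1.995, -0.001]
contact_force: [1.6, 7.5, 6.4]
opening: 0.0001
t: 16.47
tool_pos: [0.583, -0.1796, 0.1454]
tool_rot: [-2.417, -1.995, -0.002]
contact_force: [0.4, 3.2, 2.7]
opening: -0.0002
t 16.47 p [ 0.583  -0.1796  0.1454] yhead -10.93 z [-0.003  0.007 -1.   ] F [0.4 3.2 2.7] op -0.0002 q [-0.42  0.1   1.73  0.    1.32 -0.23]
```

```bash
python3 -m jog '[[-0.4,0,0,0,0,0,255],[-0.8,0,0,0,0,0,255],[-1.2,0,0,0,0,0,255],[-1.6,0,0,0,0,0,255],[-2,0,0,0,0,0,255],[-2.4,0,0,0,0,0,255],[-2.8,0,0,0,0,0,255],[-3.2,0,0,0,0,0,255]]' && python3 -m jog '[[-0.3,0,0,0,0,0,255],[-0.6,0,0,0,0,0,255],[-0.9,0,0,0,0,0,255],[-1.2,0,0,0,0,0,255],[-1.5,0,0,0,0,0,255],[-1.8,0,0,0,0,0,255],[-2,0,0,0,0,0,255],[-2.2,0,0,0,0,0,255]]'; python3 -c "
from h import *
st()"
```

```text
t: 17.13
tool_pos: [0.5767, -0.211, 0.1447]
tool_rot: [-2.417, -1.994, -0.003]
contact_force: [1.4, 3.8, 0.8]
opening: 0.0
t: 17.8
tool_pos: [0.5724, -0.2329, 0.1445]
tool_rot: [-2.417, -1.994, -0.002]
contact_force: [-0.3, 3.3, -0.0]
opening: 0.0001
t 17.8 p [ 0.5724 -0.2329  0.1445] yhead -10.94 z [-0.004  0.008 -1.   ] F [-0.3  3.3 -0. ] op 0.0001 q [-0.51  0.11  1.71  0.    1.32 -0.32]
```

Past the catch: the finger is at unit y ≈ -17 and only 3 N is felt. I'll continue gently to the on stop.

```bash
python3 -m jog '[[-0.3,0,0,0,0,0,255],[-0.6,0,0,0,0,0,255],[-0.9,0,0,0,0,0,255],[-1.2,0,0,0,0,0,255],[-1.5,0,0,0,0,0,255],[-1.8,0,0,0,0,0,255],[-2,0,0,0,0,0,255],[-2.1,0,0,0,0,0,255]]' && python3 -m jog '[[-0.2,0,0,0,0,0,255],[-0.4,0,0,0,0,0,255],[-0.6,0,0,0,0,0,255],[-0.6,0,0,0,0,0,255]]'; python3 -c "
from h import *
st()"
```

```text
t: 18.47
tool_pos: [0.5687, -0.2525, 0.1445]
tool_rot: [-2.415, -1.992, -0.007]
contact_force: [1.2, 10.8, 1.6]
opening: 0.0003
t: 18.8
tool_pos: [0.5687, -0.2531, 0.1446]
tool_rot: [-2.408, -1.988, -0.021]
contact_force: [2.7, 19.8, 4.2]
opening: -0.0002
t 18.8 p [ 0.5687 -0.2531  0.1446] yhead -10.91 z [-0.002  0.023 -1.   ] F [ 2.7 19.8  4.2] op -0.0002 q [-0.55  0.13  1.7   0.02  1.33 -0.36]
```

```bash
python3 -m jog '[[-0.3,0,0,0,0,0,255],[-0.6,0,0,0,0,0,255],[-0.8,0,0,0,0,0,255],[-0.8,0,0,0,0,0,255]]' && python3 -m jog '[[0.8,0,0,0,0,0,255],[1.6,0,0,0,0,0,255],[2.4,0,0,0,0,0,255],[2.4,0,-3,0,0,0,255],[2.4,0,-7,0,0,0,255],[2.4,0,-10,0,0,0,255],[4,0,-14,0,0,0,255],[6,0,-17,0,0,0,255]]'
python3 - <<'E'
from h import *
from station import get_image
import cv2
st()
yaw=np.radians(-11);uy=np.array([-np.sin(yaw),np.cos(yaw),0]);ux=np.array([np.cos(yaw),np.sin(yaw),0]);o=np.array([.577,-.2167,.008])
W=get_image('wrist');c=calibration('wrist')
for th in(1.2,1.3,1.4):
    a=np.radians(40)-th
    print(th,[proj('wrist',b+uy*.095*np.sin(a)+np.array([0,0,.065+.095*np.cos(a)]),c).round(1).tolist() for b in (o,o-ux*.092)])
m=(W.max(axis=2)<60).astype(np.uint8);k,l,s,ce=cv2.connectedComponentsWithStats(m)
for i in range(1,k):
    if s[i,4]>150 and s[i,1]<350: print(ce[i].round(1),s[i])
t=get_image('top');S=get_image('scene')
cv2.imwrite('pics/fin.png',np.hstack([W[0:400,120:520],np.vstack([cv2.resize(S[130:280,170:420],(400,240)),cv2.resize(t[140:250,230:450],(400,200))[:160]])])[:,:,::-1])
E
```

```text
t: 19.13
tool_pos: [0.5686, -0.2535, 0.1446]
tool_rot: [-2.397, -1.982, -0.039]
contact_force: [3.4, 26.4, 5.6]
opening: -0.0
t: 19.8
tool_pos: [0.5797, -0.2032, 0.3196]
tool_rot: [-2.404, -1.98, -0.038]
contact_force: [0.9, 0.0, 0.3]
opening: -0.0001
t 19.8 p [ 0.5797 -0.2032  0.3196] yhead -11.02 z [ 0.002  0.036 -0.999] F [0.9 0.  0.3] op -0.0001 q [-0.47 -0.    1.54  0.03  1.62 -0.28]
1.2 [[321.4, 243.4], [233.4, 243.5]]
1.3 [[321.4, 248.7], [235.2, 248.7]]
1.4 [[321.4, 253.0], [237.1, 253.0]]
[522.5 101.7] [ 494    0  131  210 6703]
[257.8 206.1] [252 193  11  25 195]
[496.7 271.3] [ 450  238   89   69 2663]
[325.7 258.4] [323 240   7  36 220]
[328.6 354.8] [   40   246   572   154 32131]
```

View pics/fin.png

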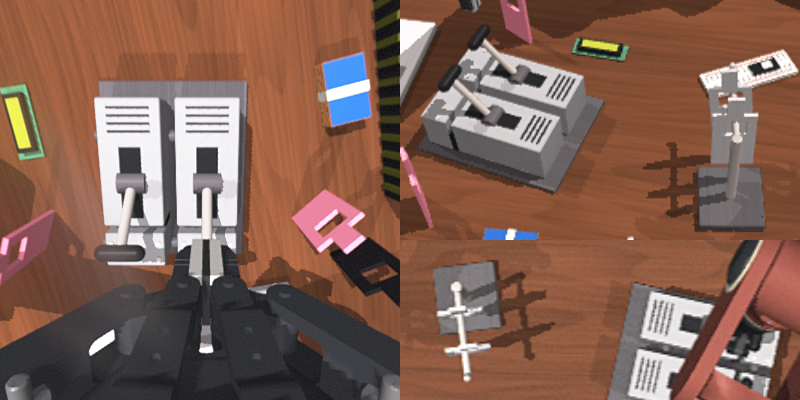

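The picture shows both levers leaning parallel in the on position and both plates hanging on the arm, with the gripper clear. I'm handing it in.

```bash
python3 -c "
from station import finish_job
print(finish_job())"
```

```text
the job is handed in; nothing more can be done
None
```

I did the whole job in the order asked and handed it in at about 20 s of robot time; no verdict was reported.

- **Plate:** I lifted the lockout plate out of its slot and hung it on the hook arm about 90 mm from the post, in front of the spare. The last picture shows both plates hanging.
- **Lever off:** I pushed the lever through its stiff stretch until it stopped moving, at about 32 N. The wrist view then put the handle within about 1 px of where fully off should be.
- **Lever on:** I threw it past the catch point at about 3 N and on to the on stop, at about 27 N. The last picture shows it leaning parallel to the other cutout's lever, which is still on.
- **Checks that fell short:** In the last wrist view the fingers hid the tripped handle, so my numerical check for fully on gave nothing. That result rests on the stop force, the finger position and the last picture. I did not measure the bystanders one by one, but nothing touched them on the way. The highest force reading I saw was about 32 N.

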